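Set up the microscope stage for the waiting culture vessel

TASK

One culture vessel is waiting alone on the transport tray, to be looked at next; it belongs in the stage insert whose recess has its shape and size. If the microscope stage still carries a different insert, take that off, lay it flat on the bench, and fit the matching one in its place, flat on the stage with both locating pins through its holes. Set the waiting vessel down in the recess of the matching insert on the stage, keeping it level, drop nothing, and leave everything else where it is.

Things in the scene. Friction and masses are not known exactly. Their poses are not given: they have to be found in the camera images.
- microscope: Inverted microscope, fixed. Origin on the bench under the stage's centre, front to -x. Base x -130 to +170, y +-95 mm, 50 high (knobs to y +-124); rear housing x +85 to +170, 138 high; black stage x +-100, y +-105, top at 150 mm. Lighting pillar at the rear leans back for loading: nothing of it forward of x +125 mm; the condenser hangs there, lowest about 295 mm above the bench.
- stage_seat (a point): Centre of the stage's surface, where the underside centre of an insert comes to lie; same axes as the microscope. Opening 62 (x) x 92 (y) mm around it. Two 6 mm pins at x +33, y +-54 mm, 11 mm high, the top 4.5 mm tapered to 2.4 mm. Any insert fits, but only with its axes along these (rib at the -y end); turned half round it rests on the pins.
- insert_small_dish_center (a point): Aluminium stage insert 86 (x) x 128 (y) x 6 mm, loose, about 140 g, starts on the bench. Site at the plate's centre, 3 mm above its underside, z up. Pin holes: round 8 mm at x +33, y +54 mm; slot 8 (x) x 11 (y) mm at x +33, y -54 mm. In its middle, from above: a round recess of 38 mm, 3.5 mm deep, with a round light opening of 30 mm in its floor. Takes the small dish.
- insert_small_dish_rib (a point): Middle of that insert's lifting rib, at x 0, y -56 mm from the plate's centre, same axes. Rib 36 (x) x 8 (y) mm, standing from 6 to 36 mm above the plate's underside; this point is at 25 mm. The plate hangs off to one side (+y) of the rib, its centre of mass near the plate's centre.
- insert_large_dish_center (a point): Aluminium stage insert 86 (x) x 128 (y) x 6 mm, loose, about 140 g, starts on the stage, over its pins. Site at the plate's centre, 3 mm above its underside, z up. Pin holes: round 8 mm at x +33, y +54 mm; slot 8 (x) x 11 (y) mm at x +33, y -54 mm. In its middle, from above: a round recess of 58 mm, 3.5 mm deep, with a round light opening of 49 mm in its floor. Takes the large dish.
- insert_large_dish_rib (a point): Middle of that insert's lifting rib, at x 0, y -56 mm from the plate's centre, same axes. Rib 36 (x) x 8 (y) mm, standing from 6 to 36 mm above the plate's underside; this point is at 25 mm. The plate hangs off to one side (+y) of the rib, its centre of mass near the plate's centre.
- insert_slide_center (a point): Aluminium stage insert 86 (x) x 128 (y) x 6 mm, loose, about 140 g, starts on the bench. Site at the plate's centre, 3 mm above its underside, z up. Pin holes: round 8 mm at x +33, y +54 mm; slot 8 (x) x 11 (y) mm at x +33, y -54 mm. In its middle, from above: a rectangular recess 29 (x) x 79 (y) mm, 3.5 mm deep, with a light opening 18 x 66 mm in its floor. Takes the chamber slide.
- insert_slide_rib (a point): Middle of that insert's lifting rib, at x 0, y -56 mm from the plate's centre, same axes. Rib 36 (x) x 8 (y) mm, standing from 6 to 36 mm above the plate's underside; this point is at 25 mm. The plate hangs off to one side (+y) of the rib, its centre of mass near the plate's centre.
- transport_tray: Shallow mid-grey steel tray, 130 (x) x 150 (y) mm, floor 3 mm thick, rim 6 mm above the bench; fixed. Holds the one waiting vessel. Origin at the centre of its underside.
- stock_tray: Shallow dark grey-blue tray, 110 (x) x 200 (y) mm, floor 3 mm thick, rim 6 mm above the bench; fixed. Holds the two vessels that are not wanted now. Origin at the centre of its underside.
- small_dish_center (a point): Small round culture dish with fixed lid, 12 mm high: foot 35 mm across and 5 mm high, lid above it 39 mm across. Site at its centre, half-way up; z up. About 16 g. On the transport tray or in the stock tray. In its recess its foot is 2.5 mm above the insert's underside.
- large_dish_center (a point): Large round culture dish with fixed lid, 15 mm high: foot 55 mm across and 6 mm high, lid above it 60 mm across. Site at its centre, half-way up; z up. About 35 g. On the transport tray or in the stock tray. In its recess its foot is 2.5 mm above the insert's underside.
- chamber_slide_center (a point): Chamber slide: glass slide 25 (x) x 75 (y) x 1.5 mm carrying a lidded box of wells 24 (x) x 58 (y) mm, centred at y -4 mm, top 13.5 mm above the slide's underside. Site at the slide's centre, 6.75 mm above its underside; z up. About 20 g. Either way round is right in the recess; its underside is then 2.5 mm above the insert's underside.
- reagent_bottle: Bystander: amber bottle, 60 mm across, 130 mm high, on the bench behind the inserts. Origin at the centre of its underside.
- dropper_bottle: Bystander: small amber bottle, 34 mm across, 65 mm high, on the bench by the inserts, nearest the robot. Origin at the centre of its underside.
- tip_box: Bystander: box of pipette tips, 85 (x) x 122 (y) x 69 mm, on the bench behind the inserts. Origin at the centre of its underside.
There are look-alikes about, which are no part of the job. Leave any green or red look-alike of the part that bears insert_slide_center alone.

How it is judged:
By the outcome, as a careful person would: the job done as asked, in the order asked, and still so for the second after the job is handed in, with the robot touching nothing.
It also fails if it takes over 72 s, if anything falls off the work surface, if the arm or the gripper's body presses on something with over 40 N, if the wrist force passes 120 N, or if a joint passes its speed limit or range.

ROBOT

A 6-joint arm with a two-finger parallel gripper is mounted at the origin on the work surface. World frame = base frame: x ahead of the robot, y to its left, z up, the work surface at z = 0. Lengths are in m, angles in rad, forces in N, time in s.
With the tool pointing down it reaches from about 0.4 to 0.825 m from the base axis. Payload 7 kg.
Tool frame: the origin (TCP) lies at the centre of the arm's flange, where the gripper is bolted on; the fingertips stand 178 mm ahead of it and the grasp point (between the pads) lies 159 mm ahead of it; z points along the fingers, y is the direction in which the jaws open and shut (so a half turn about z gives the same grasp; the last joint's range is limited). The gripper opens to 88 mm and grips with 3 to 60 N. Pads are 19 mm wide; open, the fingers measure 130 mm over their backs; the gripper's body (78 mm by 193 mm) begins 47 mm behind the grasp point.
Start: joints at [1.452, 0.359, 0.012, 0, -1.224, -0.288], TCP at [0.267, 0.62, 0.405] pointing down, gripper open.
Joint ranges: [-3.07, 3.07], [-1.43, 2.12], [-1.02, 1.25], [-3.03, 1.67], [-3.05, -0], [-3.03, 3.03]. Speed limits (rad/s): [2.39, 2.39, 3.01, 3.14, 3.14, 3.14].

INTERFACE

Orientations are given as [roll, pitch, yaw] about the fixed x, y, z axes, in that order (R = Rz(yaw) Ry(pitch) Rx(roll)).
In Python, from station import arm gives the robot as it stands.
- The arm moves only by the shell command python3 -m handwheel 'ROWS' [OPENING] [FORCE]. ROWS is JSON, a list of rows, each a list of 4 numbers: the shift along the world's x, y, z in cm, then the turn about the world's z in rad. In form: [[dx, dy, dz, yaw], ...]. A call has 1 to 20 rows; each row shifts and turns the commanded pose from where the row before left it; what a row does not reach is not made up. A row lasts 1/10 s, in which the tool goes at most 50 mm and 8.59 degrees, less where a joint would pass 70% of its speed; a pose out of reach is approached as far as the arm can. A call is refused whole if a number of a shift passes 5 or a number of a turn 0.15, either way. A call with a gripper value outside its range is refused whole. OPENING is the closure, from 0 (fully open) to 1 (shut), set as the call begins (- or left out, the last holds). The fingers move at their own pace and stop on an object; FORCE is the grip in N (left out, the last holds). Time passes only in rows, so rows that do not move let the fingers close. It gives the time, the measured TCP pose, the force and the opening at its end, in the units of the state.
- arm.get_state(): the state, without advancing time (a new reading comes with each control period).
- arm.grab_frame(name): name is "scene" or "top" or "wrist"; returns a dict with "image" (420x560x3 uint8, red, green, blue), "depth" (420x560 float32, m along the optical axis (not along the pixel's ray), 0 where there is no reading), "vfov" (degrees; the focal length in pixels is half the picture's height over the tangent of half this angle, whatever the lens; pixels are square), "cx", "cy" (the principal point, pixels), "rvec" (rotation vector, rad) and "tvec" (3), from world to camera coordinates, as OpenCV has them. Camera axes: x right, y down, z forward; pixel columns grow to the right and rows downward; lengths in m; the calibration is good to about 2 mm. The wrist camera is an equidistant fisheye: a pixel r from the principal point sees the ray r / f radians off the axis. A picture is of the moment at which its call begins.
- arm.job_done(): hands the job in, once; it reports no verdict.
The state is a dict: "t": time; "q": joint angles; "qd": joint speeds; "joint_efforts": joint torques, N m; "eef_pos": TCP position; "ee_rot": TCP orientation; "force": force on the tool from outside, world axes, zero at the start; "moment": the same for the moment, N m; "width": finger opening in m.
Only numpy, scipy, OpenCV 4.12 (cv2) and the standard library are available. Lean on these libraries where they do the work, as an engineer would, in place of code of your own. Each camera call takes 0.05 s, during which the arm holds its last target.

## Working session

There is one attempt and no reset: what is moved stays moved. The work goes in short steps, Python scripts to look and compute and a shell command to move; the robot and the scene stay as the last step left them, time stands still between calls to the robot, and variables do not carry over. Pictures are saved under pics/ and viewed, and the job is handed in when it is done.

```bash
ls; mkdir -p pics; cat > h.py <<'E'
import numpy as np,cv2,pickle
from station import arm
def grab(n,tag):
    f=arm.grab_frame(n); pickle.dump(f,open(f'pics/{tag}.pkl','wb'))
    cv2.imwrite(f'pics/{tag}.png',f['image'][:,:,::-1]); return f
def load(tag): return pickle.load(open(f'pics/{tag}.pkl','rb'))
def foc(f): return 210/np.tan(np.radians(f['vfov']/2))
def ray(f,u,v,fish=False):
    F=foc(f); x=(u-f['cx'])/F; y=(v-f['cy'])/F
    if fish:
        r=np.hypot(x,y); s=np.sin(r)/r if r>1e-9 else 1
        d=np.array([x*s,y*s,np.cos(r)])
    else: d=np.array([x,y,1.])
    R=cv2.Rodrigues(np.array(f['rvec'],float))[0]; t=np.array(f['tvec'],float).ravel()
    return -R.T@t, R.T@d
def onz(f,u,v,z,fish=False):
    o,d=ray(f,u,v,fish); return o+d*(z-o[2])/d[2]
def proj(f,P,fish=False):
    R=cv2.Rodrigues(np.array(f['rvec'],float))[0]; p=R@np.array(P,float)+np.array(f['tvec'],float).ravel()
    F=foc(f)
    if fish:
        r=np.hypot(p[0],p[1]); th=np.arctan2(r,p[2]); return f['cx']+F*th*p[0]/r, f['cy']+F*th*p[1]/r
    return f['cx']+F*p[0]/p[2], f['cy']+F*p[1]/p[2]
def crop(tag,u0,v0,u1,v1,out,k=4):
    im=cv2.imread(f'pics/{tag}.png')[v0:v1,u0:u1]; cv2.imwrite(f'pics/{out}.png',cv2.resize(im,None,fx=k,fy=k,interpolation=cv2.INTER_CUBIC))
E
python3 - <<'E'
from h import *
for n in ['scene','top','wrist']:
    f=grab(n,n+'0'); print(n,f['vfov'],f['cx'],f['cy'],ray(f,280,210)[0])
print(arm.get_state())
E
```

```text
pics
scene 47.937619788986126 280.53863080203786 210.15043817062983 [1.32677057 0.44614328 1.27872624]
top 55.70256762923258 278.195325395707 205.62354496827152 [ 0.29205302 -0.05629753  1.15300379]
wrist 65.70646984690485 285.5119088558358 210.09866129580087 [0.32741058 0.59359264 0.38383436]
{'t': 0.15, 'q': array([ 1.45209410e+00,  3.59259034e-01,  1.12938839e-02, -2.58821084e-04,
       -1.22410943e+00, -2.88108101e-01]), 'qd': array([ 0.00107248, -0.00227053,  0.00242985,  0.00032964,  0.00173237,
       -0.00187588]), 'joint_efforts': array([-8.27356434e-04, -5.83275211e+01,  2.93290204e+01,  7.00116009e+00,
        8.79623025e-03, -1.03395407e-04]), 'eef_pos': array([0.26702853, 0.61979308, 0.40392398]), 'ee_rot': array([ 3.14029794e+00, -1.29924227e-04, -4.06898342e-01]), 'force': array([ 0.22434646, -1.00279068,  0.56217083]), 'moment': array([-0.0428159 , -0.02604163,  0.03359667]), 'width': 0.08766800960939032}
```

View pics/scene0.png

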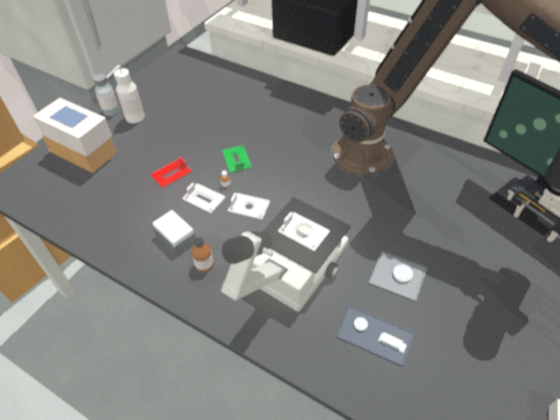

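View pics/top0.png

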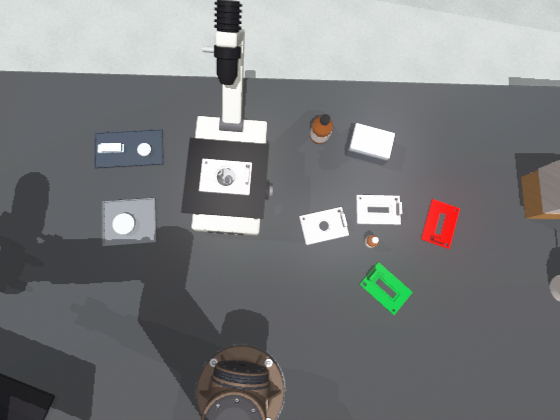

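View pics/wrist0.png

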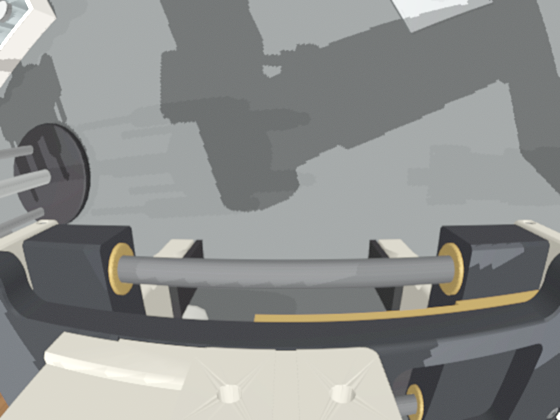

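The scene view shows the mid-grey transport tray at (400,275) with one dish, and the blue stock tray at (375,335) with a small dish and a slide. In the top view these are at (128,222) and (128,149), and the stage insert is at (226,177). I'll enlarge them and measure.

```bash
python3 - <<'E'
from h import *
crop('top0',85,120,285,260,'c1',4); crop('scene0',260,190,440,370,'c2',3.3)
f=load('top0'); im=f['image']
hsv=cv2.cvtColor(im,cv2.COLOR_RGB2HSV)
def blobs(u0,v0,u1,v1,lo,z,smax=255):
    m=np.zeros(im.shape[:2],np.uint8); m[v0:v1,u0:u1]=((hsv[v0:v1,u0:u1,2]>lo)&(hsv[v0:v1,u0:u1,1]<smax)).astype(np.uint8)*255
    for c in cv2.findContours(m,cv2.RETR_CCOMP,cv2.CHAIN_APPROX_NONE)[0]:
        if cv2.contourArea(c)<30: continue
        P=np.array([onz(f,*(p[0]),z)[:2] for p in c],np.float32)*1000
        (a,b),r=cv2.minEnclosingCircle(P); rr=cv2.minAreaRect(P)
        print('uv',c.mean(0)[0].round(1),'circ',round(a,1),round(b,1),'d',round(2*r,1),'rect',np.round(rr[0],1),np.round(rr[1],1),round(rr[2],1))
print('waiting'); blobs(104,200,155,244,190,.018)
print('stock'); blobs(97,132,162,166,170,.015)
print('insert stage'); blobs(190,150,262,205,150,.156)
print('bench ins'); blobs(295,185,405,245,150,.006)
E
```

```text
waiting
uv [122.7 223.3] circ 449.1 344.8 d 62.5 rect [448.4 345.2] [60.7 58.8] 4.5
stock
uv [143.3 148.9] circ 671.8 304.1 d 40.8 rect [672.  303.6] [37.1 38.4] 1.4
uv [112.  147.5] circ 672.1 400.6 d 77.3 rect [674.3 400.9] [27.8 75.8] 1.4
insert stage
uv [225.2 176.3] circ 557.2 45.4 d 151.9 rect [556.6  45.6] [130.4  87.7] 86.5
uv [224.1 180. ] circ 551.0 47.5 d 46.7 rect [546.9  50.1] [45.4 27.6] 51.9
bench ins
uv [370.7 240.8] circ 411.8 -370.9 d 41.6 rect [ 413.3 -370.9] [23.4 39. ] 0.8
uv [323.7 225.5] circ 454.0 -230.5 d 153.2 rect [ 454.5 -232.4] [ 88.5 134. ] 13.6
uv [323.5 225.5] circ 453.7 -230.6 d 32.7 rect [ 453.7 -230.6] [28.8 29.5] 45.2
uv [378.5 209.4] circ 504.7 -393.3 d 154.1 rect [ 504.5 -396.3] [ 87.5 138. ] 0.9
uv [377.5 209.3] circ 504.0 -393.1 d 66.4 rect [ 504.9 -393.4] [65.9 20.4] 87.4
uv [397.3 209. ] circ 506.7 -450.4 d 36.3 rect [ 506.8 -451.7] [36.1 12. ] 3.8
```

View pics/c1.png

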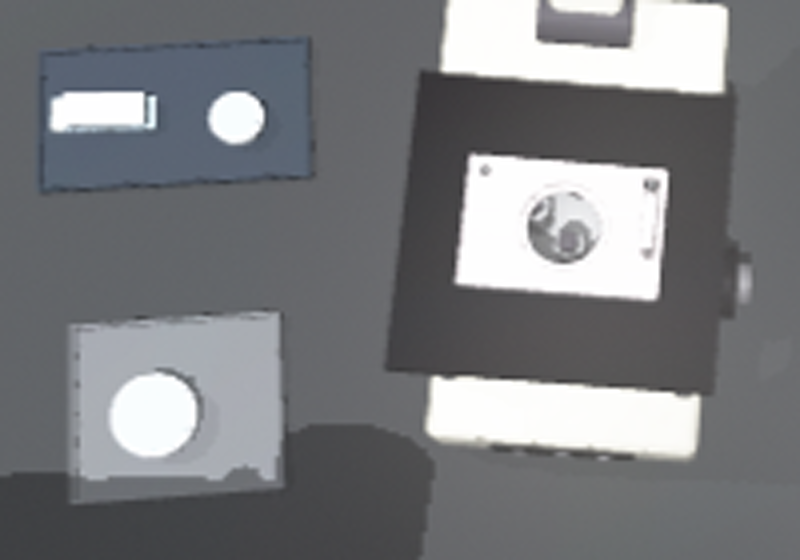

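View pics/c2.png

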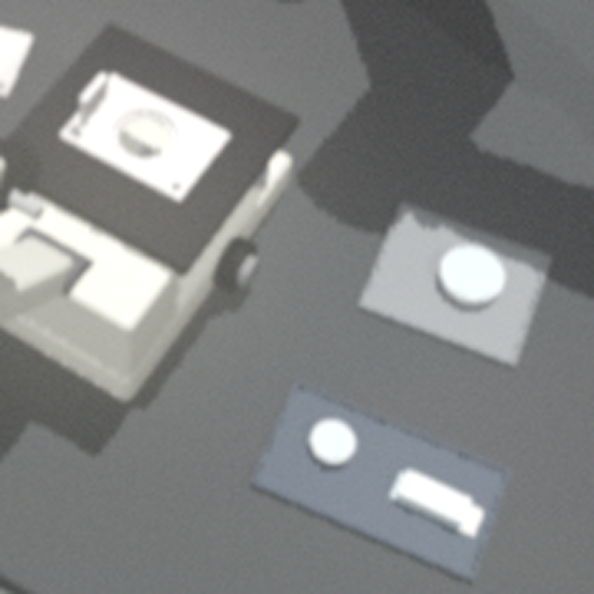

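Only one round dish, about 60 mm across, sits on the transport tray (top view (123,223)), so the waiting vessel is the large dish. The stock tray holds the small dish (143,149) and the slide (112,148). The insert on the stage at (225,176) has the big round opening with its rib at the -y end and its pins showing, so it's the large-dish insert and no exchange is needed. The other inserts are the small-dish one (323,225), the slide one (378,209), and the green and red look-alikes. All of those stay put. I'll move above the dish with the jaws along the microscope's x axis.

```bash
python3 -m handwheel '[[2,-3,0,-0.13],[2,-3,0,-0.13],[2,-3,0,-0.13],[2,-3,0,-0.13],[2,-3,0,-0.13],[2,-3,0,-0.13],[2,-3,0,-0.13],[2,-3,0,-0.13],[2.2,-0.5,0,-0.13],[0,0,0,-0.05],[0,0,0,0],[0,0,0,0]]' 0 10
python3 - <<'E'
from h import *
f=grab('wrist','w1'); f=grab('top','t1'); print(arm.get_state()['eef_pos'],arm.get_state()['ee_rot'])
E
```

```text
t: 1.35
eef_pos: [0.4489, 0.3748, 0.4044]
ee_rot: [3.141, -0.0, -1.625]
force: [0.3, 0.5, 0.3]
width: 0.0874
[0.4487071  0.37514081 0.40456953] [ 3.14142508e+00 -1.13405612e-04 -1.62483178e+00]
```

View pics/w1.png

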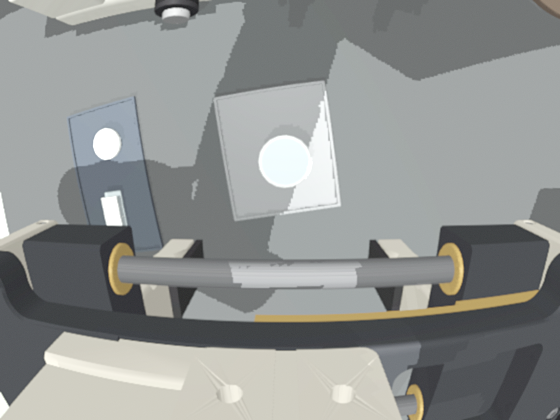

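View pics/t1.png

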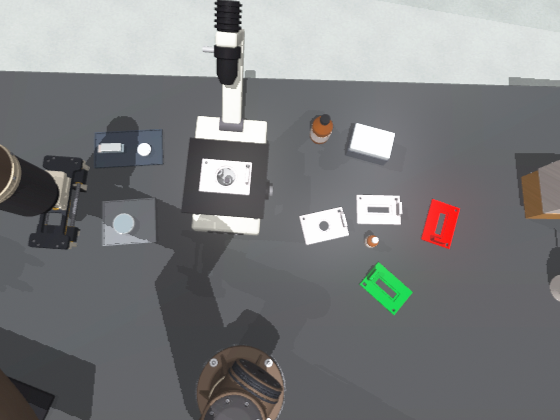

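The wrist view shows the dish at about (285,161), and the jaw line sits below the picture. I'll measure the dish from here.

```bash
cat >> h.py <<'E'
def dish(f,win,z,fish,lo):
    g=cv2.cvtColor(f['image'],cv2.COLOR_RGB2GRAY); u0,v0,u1,v1=win
    m=np.zeros_like(g); m[v0:v1,u0:u1]=(g[v0:v1,u0:u1]>lo)*255
    c=max(cv2.findContours(m,cv2.RETR_EXTERNAL,cv2.CHAIN_APPROX_NONE)[0],key=cv2.contourArea)
    P=np.array([onz(f,*p[0],z,fish)[:2] for p in c])*1000
    A=np.c_[2*P,np.ones(len(P))]; s=np.linalg.lstsq(A,(P**2).sum(1),rcond=None)[0]
    print(c.mean(0)[0],'c',s[:2].round(1),'d',2*np.sqrt(s[2]+s[0]**2+s[1]**2))
E
python3 - <<'E'
from h import *
f=load('w1'); g=cv2.cvtColor(f['image'],cv2.COLOR_RGB2GRAY); print(g[161,250:325:3],foc(f))
for lo in (200,215): dish(f,(250,125,312,195),.018,True,lo)
print(onz(f,285,161,.018,True),'depth',f['depth'][161,285])
f=load('top0'); dish(f,(104,204,145,240),.018,False,190)
E
```

```text
[183 182 180 255 252 251 250 250 251 250 250 250 251 250 251 250 250 251
 250 251 255 245 247 246 247] 325.19226210127806
[290.73170732 164.31707317] c [444.6 348.1] d 65.21876556033536
[291.08415842 164.24752475] c [444.3 348.2] d 64.90238551308046
[0.44795827 0.34449793 0.018     ] depth 0.36310887
[122.68852459 223.31147541] c [448.8 344.9] d 59.31076380369656
```

Both views put the dish at (448.5, 344.8) mm. Next I'll move -30 mm in y and go down 21.8 cm, which puts the tips at 8.5 mm, above the rim and below the lid's middle.

```bash
python3 -m handwheel '[[0,-1.5,0,0],[0,-1.5,-2,0],[0,0,-4,0],[0,0,-4,0],[0,0,-4,0],[0,0,-3,0],[0,0,-1.5,0],[0,0,0,0],[0,0,0,0]]'
python3 - <<'E'
from h import *
f=grab('wrist','w2'); f=grab('top','t2'); print(arm.get_state()['eef_pos'])
crop('t2',40,160,180,280,'c3',5)
E
```

```text
t: 2.35
eef_pos: [0.4491, 0.3449, 0.2202]
ee_rot: [-3.141, -0.0, -1.626]
force: [-0.2, 0.7, 1.2]
width: 0.0876
[0.44932189 0.34529298 0.22109394]
```

View pics/w2.png

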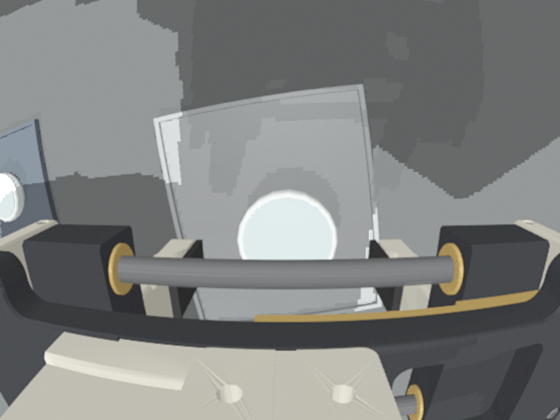

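View pics/c3.png

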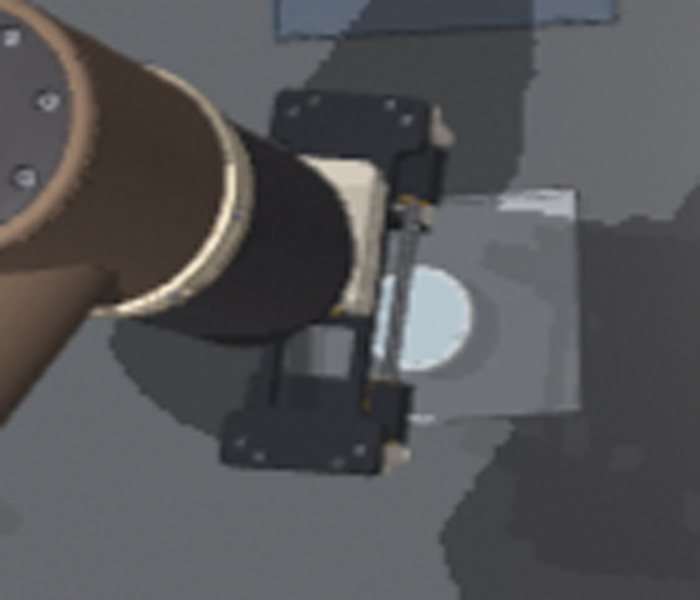

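The dish at about (287,240) is centred between the fingers at u≈200 and u≈372. I'll go down and close.

```bash
python3 -m handwheel '[[0,0,-1.7,0],[0,0,-1.7,0],[0,0,0,0],[0,0,0,0]]'
python3 -m handwheel '[[0,0,0,0],[0,0,0,0],[0,0,0,0],[0,0,0,0],[0,0,0,0],[0,0,0,0],[0,0,0,0],[0,0,0,0]]' 0.6 12
```

```text
t: 2.85
eef_pos: [0.4493, 0.3452, 0.1867]
ee_rot: [-3.141, 0.001, -1.626]
force: [0.7, -0.8, 0.4]
width: 0.0876
t: 3.65
eef_pos: [0.4491, 0.345, 0.186]
ee_rot: [-3.141, 0.0, -1.627]
force: [-0.3, -0.9, 6.5]
width: 0.0588
```

```bash
python3 -m handwheel '[[0,0,0.5,0],[0,0,1.5,0],[0,0,4,0],[0,0,4,0],[0,0,4,0],[0,0,4,0],[0,0,4,0],[0,0,2,0],[0,0,0,0],[0,0,0,0]]'
python3 - <<'E'
from h import *
f=grab('wrist','w3'); f=grab('scene','s3'); crop('s3',260,160,460,340,'c4',4)
E
```

```text
t: 4.65
eef_pos: [0.4488, 0.3447, 0.4257]
ee_rot: [3.141, 0.001, -1.627]
force: [-0.2, 0.2, -0.4]
width: 0.0586
```

View pics/w3.png

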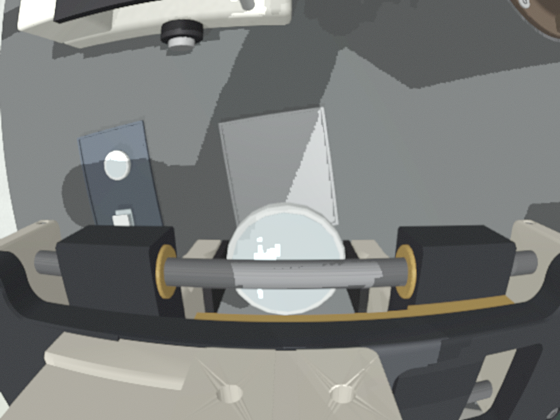

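View pics/c4.png

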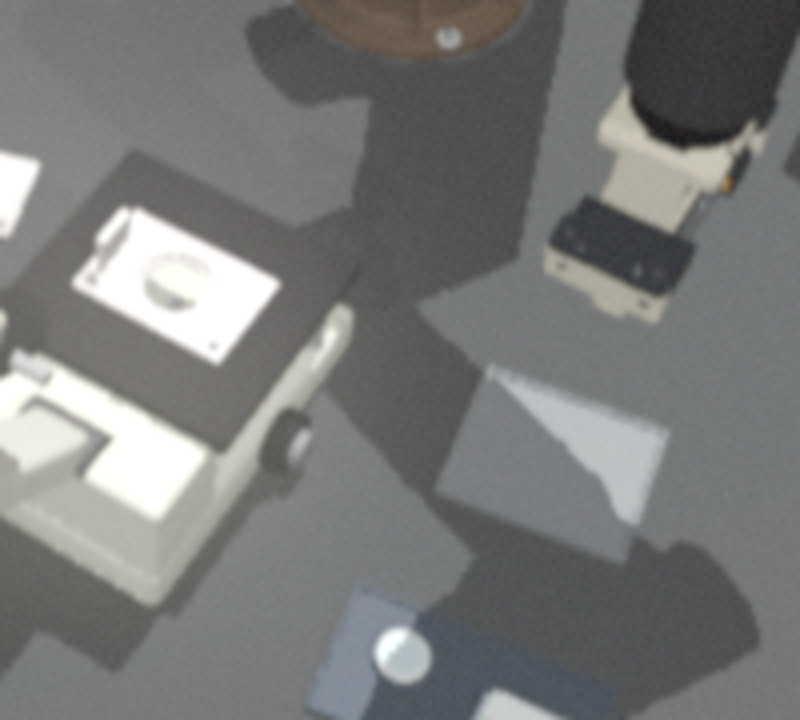

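The dish is held at (286,258) in the wrist view and the tray is empty. I'll move towards the stage and stop short so the wrist camera sees the insert.

```bash
python3 -m handwheel '[[1,-2,0,0],[2,-3,0,0],[2,-3,0,0],[2,-3,0,0],[2,-3,0,0],[1.6,-3,0,0],[0,-1.5,0,0],[0,0,0,0],[0,0,0,0],[0,0,0,0]]'
python3 - <<'E'
from h import *
f=grab('wrist','w4'); s=arm.get_state(); print(s['eef_pos'],s['ee_rot'],f['rvec'],f['tvec'])
f=grab('top','t4');crop('t4',60,110,300,260,'c5',3)
E
```

```text
t: 5.75
eef_pos: [0.5548, 0.1606, 0.4253]
ee_rot: [3.141, -0.0, -1.626]
force: [0.4, 1.2, 0.3]
width: 0.0589
[0.5547537  0.16077761 0.42548159] [ 3.14136922e+00 -3.46625546e-05 -1.62562394e+00] [-0.08240725 -3.11114574 -0.38600826] [ 0.54542435 -0.2195891   0.3632499 ]
```

View pics/w4.png

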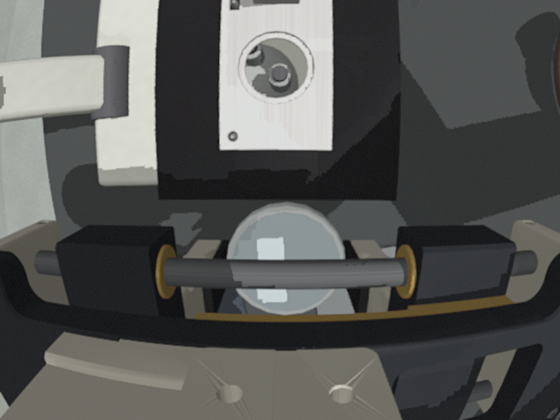

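View pics/c5.png

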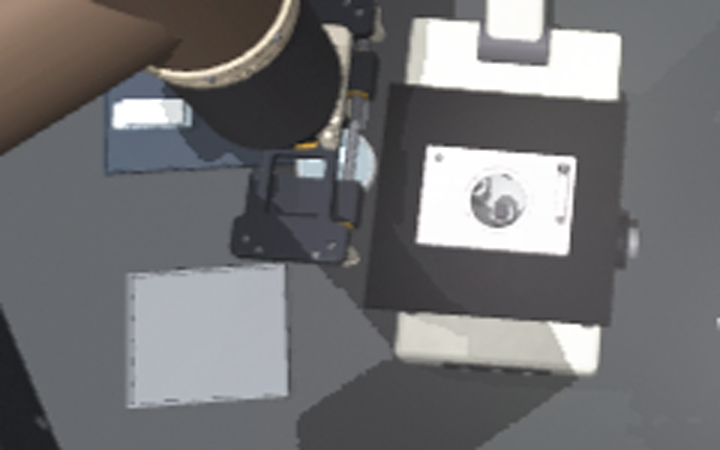

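The wrist view shows the insert with its recess centred at about (276,67), a pin through its hole at (233,136), and the held dish at about (286,258). I'll enlarge the rims so I can fit circles.

```bash
python3 - <<'E'
from h import *
crop('w4',210,0,350,160,'c6',3.7); crop('w4',210,190,360,325,'c7',4)
f=load('w4'); print(f['depth'][100,230:330:6],f['depth'][230,225:350:6],f['depth'][64,220:335:4])
E
```

```text
[0.23630376 0.23615171 0.23643918 0.23692569 0.2353948  0.23518135
 0.23951487 0.24128298 0.24022256 0.23848252 0.24073103 0.23711227
 0.23699287 0.23615883 0.236431   0.2368686  0.23549405] [0.42431372 0.42287737 0.15615214 0.15504457 0.15318094 0.1547377
 0.15472579 0.15347108 0.15423119 0.1545074  0.15434568 0.15386315
 0.15406874 0.15413906 0.15365985 0.15371056 0.15523893 0.15519218
 0.15520379 0.42469338 0.42564675] [0.22782078 0.2288589  0.22898637 0.22867838 0.22806826 0.23154481
 0.23374996 0.29706278 0.2920953  0.29483065 0.30287197 0.30717057
 0.30737072 0.30849418 0.26447996 0.2641694  0.2653555  0.31896928
 0.32338896 0.32656887 0.32792976 0.32577658 0.23296191 0.23037907
 0.22996226 0.22953111 0.22978275 0.22974482 0.23453023]
```

View pics/c6.png

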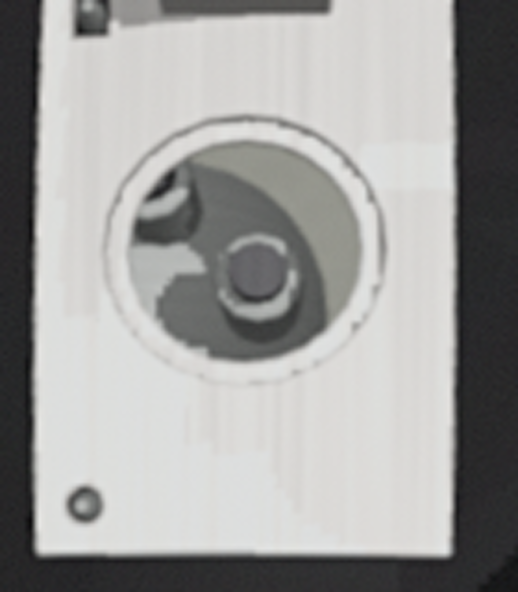

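View pics/c7.png

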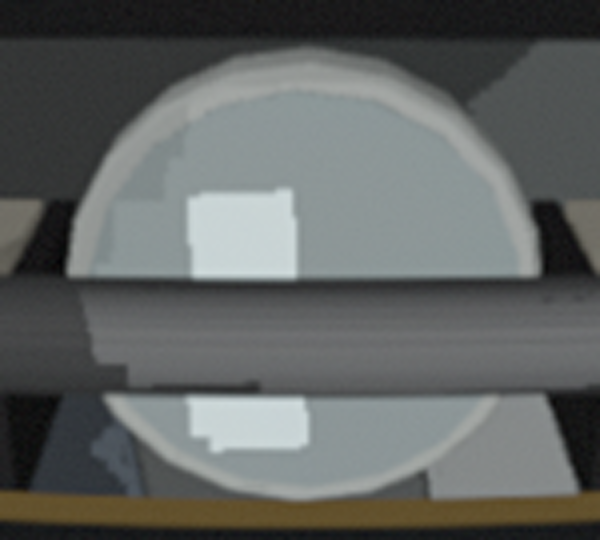

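```bash
cat >> h.py <<'E'
def fitc(f,pts,z):
    P=np.array([onz(f,u,v,z,True)[:2] for u,v in pts])*1000
    A=np.c_[2*P,np.ones(len(P))]; s=np.linalg.lstsq(A,(P**2).sum(1),rcond=None)[0]
    r=np.sqrt(s[2]+s[0]**2+s[1]**2); res=np.hypot(*(P-s[:2]).T)-r
    return s[:2].round(2),round(2*r,2),round(res.std(),2)
E
python3 - <<'E'
from h import *
f=load('w4'); g=cv2.cvtColor(f['image'],cv2.COLOR_RGB2GRAY).astype(np.float32)
g=cv2.GaussianBlur(g,(0,0),0.7)
def scan(c,r0,r1,pol,angs,thr=8):
    out=[]
    for a in angs:
        rs=np.arange(r0,r1,.25); u=c[0]+rs*np.cos(a); v=c[1]+rs*np.sin(a)
        p=cv2.remap(g,u.astype(np.float32)[None],v.astype(np.float32)[None],1)[0]
        d=np.gradient(p)*pol; i=d.argmax()
        if d[i]*4>thr: out.append((u[i],v[i]))
    return out
al=np.radians(np.arange(0,360,5))
op=scan((276,67),26,34.5,1,al,20)
print('opening',len(op),fitc(f,op,.1525),fitc(f,op,.150))
ri=[]
rp=scan((276.3,67.3),34.5,40,-1,al,3); print('recess',len(rp),fitc(f,rp,.156))
# plate rect corners by mask
m=((g>150)*255).astype(np.uint8); m[155:]=0;m[:,:205]=0;m[:,350:]=0
c=max(cv2.findContours(m,cv2.RETR_EXTERNAL,cv2.CHAIN_APPROX_NONE)[0],key=cv2.contourArea)[:,0]
P=np.array([onz(f,u,v,.156,True)[:2] for u,v in c])*1000
L=P[(c[:,0]<235)&(c[:,1]>20)&(c[:,1]<140)];R=P[(c[:,0]>315)&(c[:,1]>20)&(c[:,1]<140)];B=P[(c[:,1]>143)&(c[:,0]>228)&(c[:,0]<325)]
for n,Q in (('L',L),('R',R),('B',B)):
    l=cv2.fitLine(Q.astype(np.float32),cv2.DIST_HUBER,0,.01,.01).ravel(); print(n,len(Q),l.round(3))
# dish
zt=f['tvec']; 
top=scan((286,258),50,62,1,np.radians(np.r_[0:4:2,176:360:4]),4)
s=arm.get_state(); print(s['eef_pos'])
# bottom outer and all outer
for nm,an in (('up',np.r_[185:356:4]),('dn',np.r_[50:131:4])):
    o=scan((286,258),48,64,-1,np.radians(an),4); print(nm,np.round(o[::5],1).tolist())
    if nm=='up': print(fitc(f,o,.2573),fitc(f,o,.248))
    else: print(fitc(f,o,.2573))
E
```

```text
opening 66 (array([555.98,  45.05]), np.float64(48.27), np.float64(0.36)) (array([556.03,  44.55]), np.float64(48.74), np.float64(0.37))
recess 69 (array([556.41,  45.76]), np.float64(55.53), np.float64(0.25))
L 119 [5.60000e-02 9.98000e-01 5.99741e+02 5.73080e+01]
R 119 [6.30000e-02 9.98000e-01 5.13724e+02 5.28600e+01]
B 96 [ 9.98000e-01 -5.70000e-02  5.63164e+02  1.09159e+02]
[0.55477093 0.16080901 0.42556796]
up [[226.7, 252.8], [233.2, 233.4], [245.3, 217.3], [262.1, 206.8], [281.1, 201.7], [300.7, 203.2], [318.4, 211.7], [331.9, 225.9], [342.5, 242.9]]
(array([554.87, 157.23]), np.float64(57.4), np.float64(0.36)) (array([555.08, 161.13]), np.float64(61.01), np.float64(0.39))
dn [[322.6, 301.7], [305.5, 311.6], [286.0, 314.2], [266.5, 311.6], [248.9, 302.2]]
(array([554.89, 160.24]), np.float64(58.22), np.float64(0.21))
```

```bash
python3 - <<'E'
from h import *
f=load('w4')
def pt(u,v):
    o,d=ray(f,u,v,True); R=cv2.Rodrigues(np.array(f['rvec']))[0]; return o+d*f['depth'][v,u]/(R@d)[2]
for v in (225,235,245): print([round(float(pt(u,v)[2])*1000,1) for u in range(240,335,10)])
print('plate',[pt(u,v)[2].round(4) for u,v in ((230,60),(325,60),(270,130),(300,140))])
f=load('w2'); print('before, top',[pt(u,230)[2].round(4) for u in range(255,325,10)], 'tray',[pt(u,150)[2].round(4) for u in (200,250,300)])
g=grab('scene','s4'); crop('s4',260,150,420,280,'c8',5)
E
```

```text
[256.7, 256.5, 257.5, 257.6, 258.5, 257.8, 258.1, 257.9, 257.6, 255.7]
[256.4, 258.4, 258.1, 257.8, 258.9, 257.7, 257.7, 257.4, 258.0, 258.2]
[258.1, 256.8, 257.6, 257.1, 256.7, 258.3, 257.0, 257.8, 258.1, 257.8]
plate [np.float64(0.157), np.float64(0.1556), np.float64(0.1557), np.float64(0.1554)]
before, top [np.float64(0.0197), np.float64(0.0186), np.float64(0.0194), np.float64(0.0194), np.float64(0.0179), np.float64(0.019), np.float64(0.0195)] tray [np.float64(0.0031), np.float64(0.003), np.float64(0.0031)]
```

View pics/c8.png

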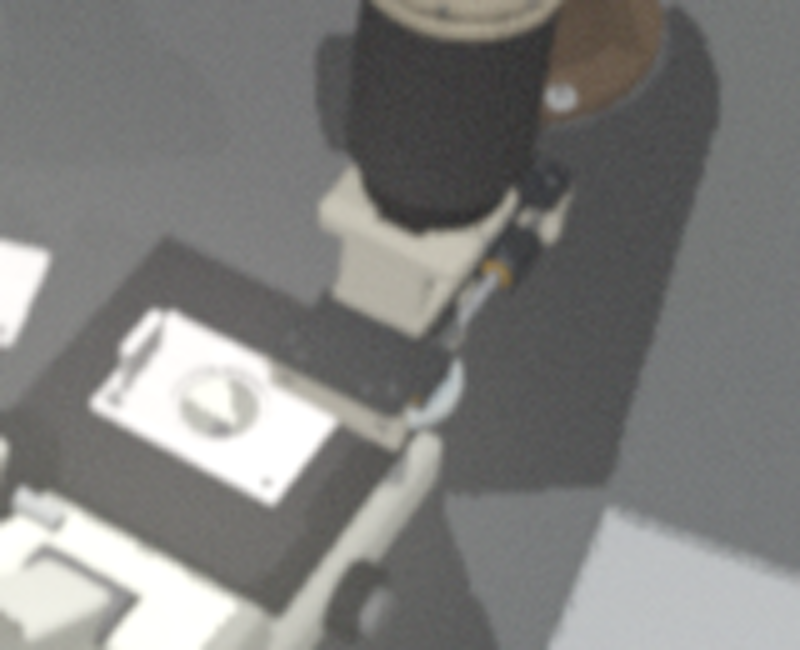

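The held dish is level with its top at 257.7 mm, as expected. The recess centre is at (556.2, 45.4) mm and the dish is about (+0.15, -0.5) mm from the TCP. So I need +1.3 mm in x and -114.9 mm in y, then down. I'll hover just above the recess first.

```bash
python3 -m handwheel '[[0.13,-1.5,0,0],[0,-3,0,0],[0,-3,0,0],[0,-2.5,0,0],[0,-1.5,-1,0],[0,0,-2,0],[0,0,-2,0],[0,0,-2,0],[0,0,-1,0],[0,0,0,0],[0,0,0,0],[0,0,0,0]]'
python3 - <<'E'
from h import *
f=grab('wrist','w5'); g=grab('scene','s5'); crop('s5',260,170,380,270,'c9',6)
for i in range(3):
    s=arm.get_state(); print(s['eef_pos'],s['ee_rot'])
E
```

```text
t: 7.1
eef_pos: [0.5568, 0.0451, 0.3467]
ee_rot: [-3.14, 0.0, -1.626]
force: [-0.7, 0.3, 0.1]
width: 0.059
[0.55663487 0.04500932 0.34662254] [-3.14006152e+00  6.39525488e-04 -1.62663687e+00]
[0.55663487 0.04500932 0.34662254] [-3.14006152e+00  6.39525488e-04 -1.62663687e+00]
[0.55663487 0.04500932 0.34662254] [-3.14006152e+00  6.39525488e-04 -1.62663687e+00]
```

View pics/w5.png

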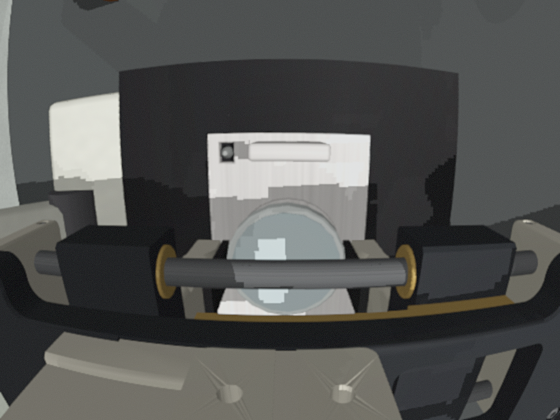

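View pics/c9.png

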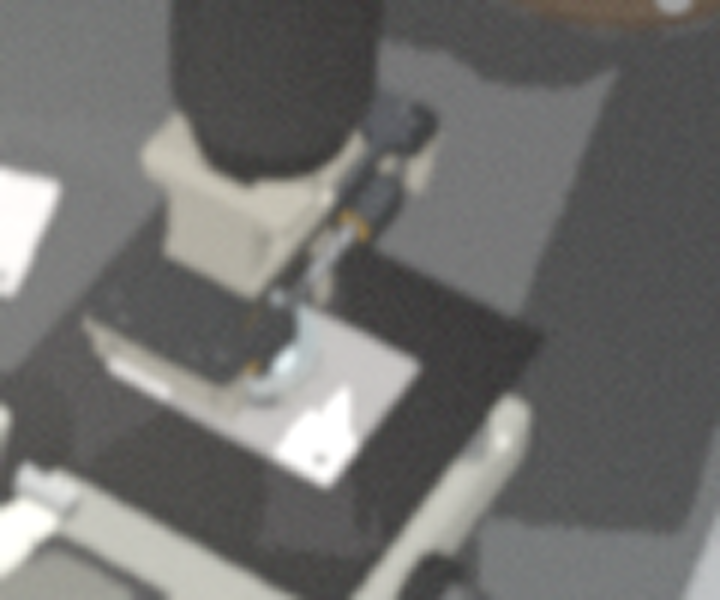

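The dish at (286,258) hovers 9 mm over the plate. I'll check the plate's position from this nearer view.

```bash
python3 - <<'E'
from h import *
f=load('w5'); g=cv2.GaussianBlur(cv2.cvtColor(f['image'],cv2.COLOR_RGB2GRAY).astype(np.float32),(0,0),.7)
def ed(rows,u0,u1,pol,vert=False):
    o=[]
    for r in rows:
        p=(g[u0:u1,r] if vert else g[r,u0:u1]); d=np.gradient(p)*pol; i=d.argmax()
        # subpixel
        if 0<i<len(d)-1: i=i+.5*(d[i-1]-d[i+1])/(d[i-1]-2*d[i]+d[i+1])
        o.append((r,u0+i) if vert else (u0+i,r))
    return o
L=ed(range(145,225,3),198,222,1); R=ed(range(145,225,3),358,382,-1); T=ed(range(215,364,4),126,142,1,True)
W=lambda Q:np.array([onz(f,u,v,.156,True)[:2] for u,v in Q],np.float32)*1000
ls=[cv2.fitLine(W(Q),cv2.DIST_HUBER,0,.01,.01).ravel() for Q in (L,R,T)]
for l in ls: print(l.round(3))
d=ls[0][:2]; d=d*np.sign(d[1]); n=np.array([d[1],-d[0]])
xm=(ls[0][2:]@n+ls[1][2:]@n)/2; yt=ls[2][2:]@d
print('width',ls[0][2:]@n-ls[1][2:]@n,'centre',(n*xm+d*(yt+64)))
z=lambda q:None
E
```

```text
[5.90000e-02 9.98000e-01 5.96919e+02 1.72400e+00]
[6.10000e-02 9.98000e-01 5.10959e+02 1.53060e+01]
[ 9.98000e-01 -6.00000e-02  5.63217e+02 -1.95860e+01]
width 86.60901 centre [556.07965   44.943935]
```

Centre (556.1, 45.0–45.4) mm. I'll trim by -0.5 mm in x and +0.4 mm in y, then lower and watch the force.

```bash
python3 -m handwheel '[[-0.05,0.04,0,0],[0,0,-0.3,0],[0,0,-0.2,0],[0,0,-0.2,0],[0,0,-0.15,0],[0,0,0,0],[0,0,0,0]]'
```

```text
t: 7.9
eef_pos: [0.5559, 0.0453, 0.3371]
ee_rot: [3.141, -0.0, -1.627]
force: [0.2, -0.2, -1.0]
width: 0.0589
```

```bash
python3 -m handwheel '[[0,0,-0.1,0],[0,0,-0.1,0],[0,0,0,0],[0,0,0,0]]'
```

```text
t: 8.3
eef_pos: [0.5559, 0.0453, 0.3355]
ee_rot: [-3.141, 0.0, -1.627]
force: [-2.0, 0.9, 3.1]
width: 0.0588
```

There was no force at 0.337, which is already below the plate top, and about 3 N at the expected floor height. So the foot is in the recess. I'll check the height by depth and then release.

```bash
python3 - <<'E'
from h import *
f=grab('wrist','w6')
def pt(u,v):
    o,d=ray(f,u,v,True); R=cv2.Rodrigues(np.array(f['rvec']))[0]; return o+d*f['depth'][v,u]/(R@d)[2]
Z=lambda us,vs:np.median([pt(u,v)[2] for u in us for v in vs])
print('left',Z(range(242,260),range(230,250)),'right',Z(range(312,330),range(230,250)),'front',Z(range(270,300),range(222,230)),'plate',Z(range(225,350,5),range(182,195,3)))
E
python3 -m handwheel '[[0,0,0,0],[0,0,0,0],[0,0,0,0],[0,0,0,0],[0,0,0,0],[0,0,0,0]]' 0.15
```

```text
left 0.1680134491968095 right 0.1680487859092665 front 0.1681729940196621 plate 0.15597226346138246
t: 8.95
eef_pos: [0.5559, 0.0453, 0.3351]
ee_rot: [3.141, -0.0, -1.627]
force: [0.5, -0.2, -0.0]
width: 0.0741
```

View pics/w6.png

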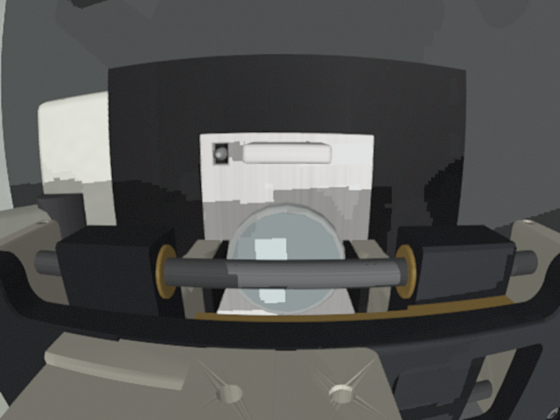

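The dish at (286,258) is level and about 12 mm above the plate, against 11.5 mm expected. The jaws are open to 74 mm. I'll rise straight up, then back off in +y.

```bash
python3 -m handwheel '[[0,0,0.5,0],[0,0,1,0],[0,0,2.5,0],[0,0,3,0],[0,0,3,0],[0,2,0,0],[0,3,0,0],[0,3,0,0],[0,3,0,0],[0,1,0,0],[0,0,0,0],[0,0,0,0],[0,0,0,0]]' 0.15
python3 - <<'E'
from h import *
f=grab('wrist','w7'); t=grab('top','t7'); s=grab('scene','s7')
crop('w7',190,0,370,160,'c10',4); crop('s7',260,170,440,290,'c11',4)
def pt(u,v):
    o,d=ray(f,u,v,True); R=cv2.Rodrigues(np.array(f['rvec']))[0]; return o+d*f['depth'][v,u]/(R@d)[2]
print(arm.get_state()['eef_pos'])
for v in range(30,110,10): print(v,[round(float(pt(u,v)[2])*1000,1) for u in range(235,325,9)])
E
```

```text
t: 10.25
eef_pos: [0.5559, 0.1645, 0.4355]
ee_rot: [-3.141, 0.0, -1.627]
force: [1.0, -1.0, 0.2]
width: 0.0742
[0.55592702 0.16445882 0.43534609]
30 [156.4, 155.5, 156.6, 167.4, 168.4, 168.6, 166.9, 156.2, 156.0, 156.1]
40 [155.0, 156.4, 169.0, 167.5, 167.9, 168.0, 168.7, 167.7, 167.0, 157.1]
50 [155.1, 168.3, 168.3, 168.6, 168.6, 168.3, 168.6, 168.2, 168.0, 157.0]
60 [154.5, 167.2, 168.8, 167.7, 167.9, 167.5, 168.1, 166.9, 166.4, 166.0]
70 [156.0, 167.8, 168.6, 168.5, 168.0, 167.6, 168.4, 167.9, 168.4, 155.8]
80 [157.1, 167.9, 168.6, 169.2, 167.0, 167.9, 166.6, 168.6, 167.0, 155.9]
90 [156.7, 156.0, 167.2, 167.8, 166.3, 169.6, 166.9, 167.5, 156.5, 156.7]
100 [155.6, 156.7, 155.9, 156.1, 157.3, 156.3, 155.1, 155.6, 156.3, 156.4]
```

View pics/c10.png

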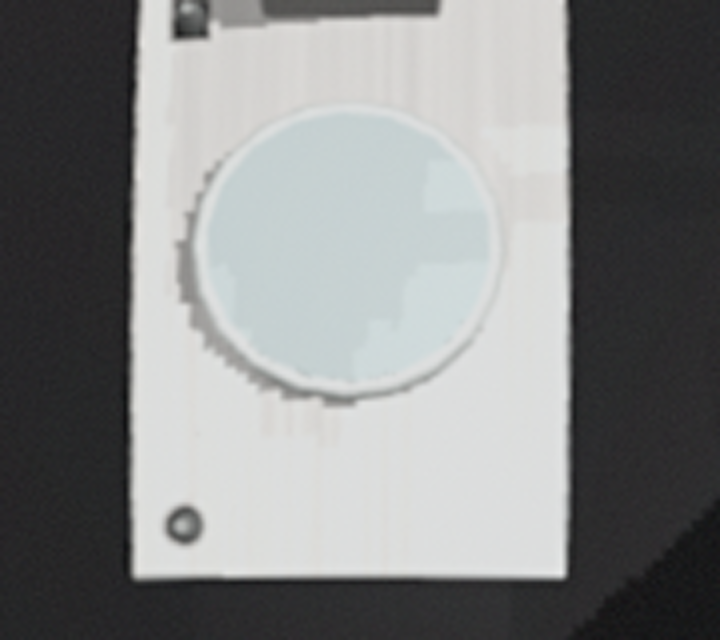

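View pics/c11.png

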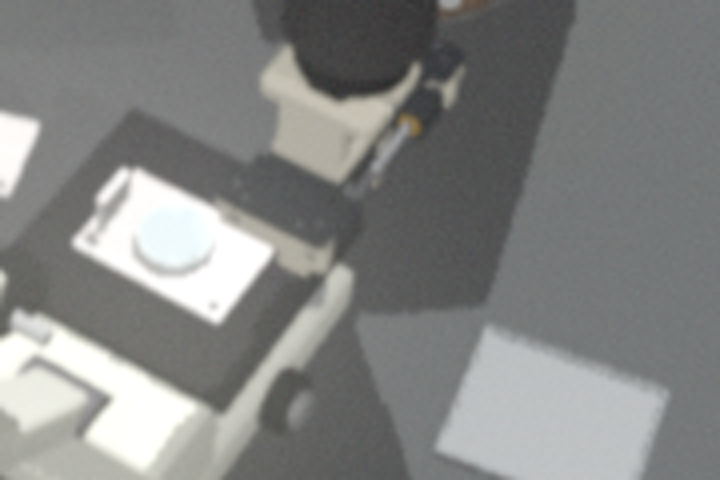

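View pics/t7.png

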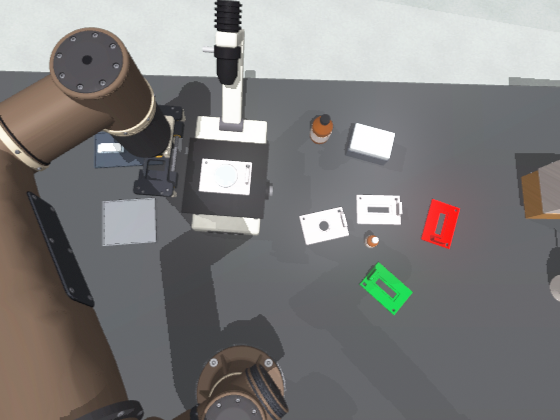

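The dish sits level in the recess: its lid top is at about 168 mm everywhere (167.5 expected; 171 if it were resting on the plate). Both pins still show in their holes, the tray is empty, everything else is where it was, and the robot is clear.

```bash
python3 -c "
from station import arm
print(arm.job_done())"
```

```text
the job is handed in; nothing more can be done
None
```

The large dish now sits in the recess of the large-dish insert on the stage, and the job is handed in at about 10.4 s of robot time. The waiting vessel was the large dish, measured at about 60 mm across, and its matching insert was already on the stage. No insert exchange was needed, and I touched only the dish.

- **Seating and level:** the lid top reads about 168 mm across the dish, against 167.5 mm expected if seated and 171 mm if resting on the plate.
- **Insert:** it is still flat, with both pins visible in their holes.
- **Forces:** the lowering met no resistance until the recess floor, at about 3 N. There was one unexplained reading of about 6.5 N upward while the jaws closed on the dish in the tray. It was gone after lifting.
- **Surroundings:** the last pictures show the transport tray empty, nothing else out of place, and the robot clear.
- **Disagreements:** one wrist-camera circle fit of the dish was thrown off by glare, so I used the top-camera value. The recess rim fit gave 55.5 mm instead of 58 mm, but its centre agreed with the other fits to within about 1 mm.

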